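# Close the potter's tool chest

## Task

Close the larger of the two open wooden chests, the potter's tool chest: its lid is held up by a locked folding stay, so first press the stay down at its knee to break it while the lid is still up, then lower the lid gently until it is fully shut. Leave the smaller chest, the one with the test tiles, open.

Things in the scene. Friction and masses are not known exactly. Their poses are not given: they have to be found in the camera images.
- chest: Larger chest, light wood, fixed to the table, holding wooden ribs and tools: 200 mm along its hinge x 190 mm deep, 110 mm high. Origin: centre of its underside. x axis: along the hinge, towards the end wall that carries the stay; y: towards the hinge side (hinge line at y = +95 mm, z = 110 mm, on the lid's underside); z up. The two chests change sides from start to start.
- chest_edge (a point): Middle of the free edge of the larger chest's lid, on the outer face. Lid: flat board 200 x 190 x 12 mm. The point turns with the lid: x along the hinge, y in the board towards the hinge (190 mm away), z out of the outer face. The open lid stands 80 degrees up from shut, leaning slightly over the chest, outer face away from it. Shut, it lies flat on the rim, outer face 122 mm above the table.
- chest_knee (a point): Centre of the top of the steel press pad at the knee of the larger chest's stay: level, 34 mm (along x of the chest) x 36 mm, 6 mm thick, 26 mm out from the end wall, about 50 mm above the rim; nothing under it. It takes about 4 to 10 N to push the pad down; 20 to 25 mm of travel breaks the stay well, the pad drifting about 13 mm to the hinge side and tilting.
- chest_stay (a joint): Knee angle of the larger chest's stay, rad: 0 locked, just past straight, against its stop; grows as the knee is pressed down; over 0.3 is clearly broken, about 2.35 with the lid shut. Two flat steel links, 90 mm each, run from the end wall near the free side up to the lid. The knee stays where it is left and, once broken, folds down beside the chest as the lid is lowered.
- chest_lid (a joint): Hinge angle of the larger chest's lid, rad: 0 open on the locked stay, grows as the lid is lowered, 1.396 shut on the rim. The hinge is stiff: the lid stays where it is left and must be pushed down all the way, with about 2 to 6 N near its free edge. With the stay locked it cannot be lowered.
- tilebox_lid (a joint): Hinge angle of the smaller chest's lid, rad: 0 open as at the start. The smaller chest (140 x 140 mm, 80 mm high, same wood and same kind of lid and stay, holding glazed test tiles) is to be left open.

How it is judged:
By the outcome, as a careful person would: the job done as asked, in the order asked, and still so for the second after the job is handed in, with the robot touching nothing.
It also fails if it takes over 45 s, if anything falls off the work surface, if the arm or the gripper's body presses on something with over 40 N, if the wrist force passes 120 N, or if a joint passes its speed limit or range.

## Robot

A 7-joint arm with a two-finger parallel gripper is mounted at the origin on the work surface. World frame = base frame: x ahead of the robot, y to its left, z up, the work surface at z = 0. Lengths are in m, angles in rad, forces in N, time in s.
With the tool pointing down it reaches from about 0.4 to 0.85 m from the base axis. Payload 4.5 kg.
Tool frame: the origin (TCP) lies midway between the tips of the shut fingers; the grasp point (between the pads) lies behind it (r.grip_point_offset is the z of the grasp point in the tool frame, in m); z points along the fingers, y is the line along which they close (so a half turn about z gives the same grasp; the last joint's range is limited). The gripper opens to 88 mm and grips with 3 to 60 N. Pads are 18 mm wide; open, the fingers measure 123 mm over their backs; the gripper's body (75 mm by 187 mm) begins 45 mm behind the grasp point.
Start: joints at [-1.203, 0.689, -0.195, 1.565, 0.157, 0.902, -0.215], TCP at [0.205, 0.591, 0.239] pointing down, gripper open.
Joint ranges: [-3.01, 3.01], [-0.46, 2.08], [-1.47, 1.51], [0.13, 2.56], [-1, 4.14], [0.04, 2.09], [-2.66, 2.66]. Speed limits (rad/s): [2.57, 2.57, 3.14, 3.14, 3.14, 3.14, 3.14].

## Interface

Orientations are given as a unit quaternion [x, y, z, w].
In Python, from plant import r, optics, workorder gives the robot as it stands.
- The arm moves only by the shell command python3 -m creep 'ROWS' [FORCE]. ROWS is JSON, a list of rows, each an object of numbers: "grip": the gripper command: -1 is shut, 1 is fully open, values between are in proportion; "tx", "ty", "tz": the shift along the tool's x, y, z in cm; "spin": the turn about the tool's z in degrees. In form: [{"grip": .., "tx": .., "ty": .., "tz": .., "spin": ..}, ...]. A call has 1 to 8 rows; each row shifts and turns the commanded pose from where the row before left it, along the tool's axes as they then stand; what a row does not reach is not made up. A row lasts 1/12 s, in which the tool goes at most 41.7 mm and 7.16 degrees, less where a joint would pass 70% of its speed; a pose out of reach is approached as far as the arm can. A call with a gripper value outside its range is refused whole. The fingers move at their own pace and stop on an object; FORCE is the grip in N (left out, the last holds). Time passes only in rows, so rows that do not move let the fingers close. It gives the time, the measured TCP pose, the force, the opening and the grip force at its end, in the units of the state.
- r.get_state(): the state, without advancing time (a new reading comes with each control period).
- optics.snapshot(name): name is "side" or "top" or "wrist"; returns (picture, depth): 384x512x3 uint8, red, green, blue; 384x512 float32, m along the optical axis (not along the pixel's ray), 0 where there is no reading.
- optics.get_calibration(name): a dict with "fx", "fy", "cx", "cy" (pixels), "D" ([k1, k2, p1, p2, k3] as OpenCV has them; the pictures are not rectified), "extrinsics" (4x4, takes a point from world to camera coordinates). Camera axes: x right, y down, z forward; pixel columns grow to the right and rows downward; lengths in m; the calibration is good to about 2 mm. A picture is of the moment at which its call begins: read the wrist's pose just before it. get_calibration takes no time and is no camera call; for the wrist camera it gives the pose at the moment of the call.
- workorder.finish_job(): hands the job in; it is judged then, once.
The state is a dict: "clock": time; "q": joint angles; "qd": joint speeds; "joint_torque": joint torques, N m; "tool_pos": TCP position; "eef_rot": TCP orientation; "contact_force": force on the tool from outside, world axes, zero at the start; "moment": the same for the moment, N m; "opening": opening from 0.0 (shut) to 1.0 (fully open); "finger_force": force on a finger pad.
Only numpy, scipy, OpenCV 4.12 (cv2) and the standard library are available. Lean on these libraries where they do the work, as an engineer would, in place of code of your own. Each camera call takes 0.05 s, during which the arm holds its last target. There are 200 camera calls.

## Working session

There is one attempt and no reset: what is moved stays moved. The work goes in short steps, Python scripts to look and compute and a shell command to move; the robot and the scene stay as the last step left them, time stands still between calls to the robot, and variables do not carry over. Pictures are saved under pics/ and viewed, at most 10 in all, crops included, and the job is handed in when it is done.

```bash
mkdir -p pics; ls; python3 - <<'E'
from plant import r,optics
import cv2,numpy as np
s=r.get_state();print(s['clock'],s['tool_pos'],s['eef_rot'],r.grip_point_offset)
for n in ['top','side']:
    p,d=optics.snapshot(n);cv2.imwrite(f'pics/{n}0.png',p[:,:,::-1]);np.save(f'/tmp/{n}d.npy',d)
    c=optics.get_calibration(n);print(n,c)
E
```

```text
pics
0.0 [0.20460359 0.58988813 0.23790093] [ 1.66083128e-01  9.86111321e-01 -9.22499950e-04 -8.27745043e-05] -0.0187
top {'fx': 388.27971884903593, 'fy': 388.27971884903593, 'cx': 254.89685339843376, 'cy': 191.71170163772817, 'D': array([-0.08739275,  0.        ,  0.        ,  0.        ,  0.        ]), 'extrinsics': array([[-0.02379578, -0.99966408,  0.0102709 ,  0.03548387],
       [-0.98061939,  0.02134145, -0.19475667,  0.58608271],
       [ 0.19447205, -0.01470623, -0.98079781,  0.99292024],
       [ 0.        ,  0.        ,  0.        ,  1.        ]])}
side {'fx': 401.59046680171235, 'fy': 401.59046680171235, 'cx': 250.9501335632012, 'cy': 189.27541013610232, 'D': array([0.04079386, 0.        , 0.        , 0.        , 0.        ]), 'extrinsics': array([[ 0.8946049 , -0.4464194 ,  0.01979389, -0.4803784 ],
       [-0.2672877 , -0.57007977, -0.77689533,  0.31578003],
       [ 0.35810524,  0.6897237 , -0.62931856,  0.77967253],
       [ 0.        ,  0.        ,  0.        ,  1.        ]])}
```

View pics/top0.png

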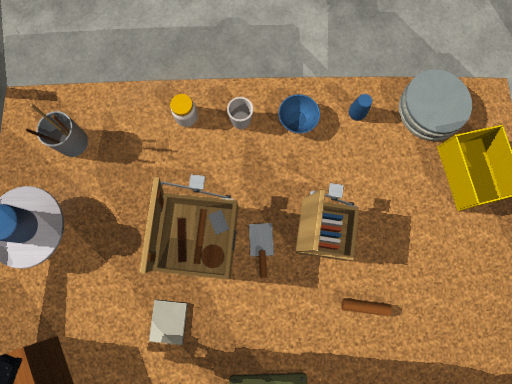

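View pics/side0.png

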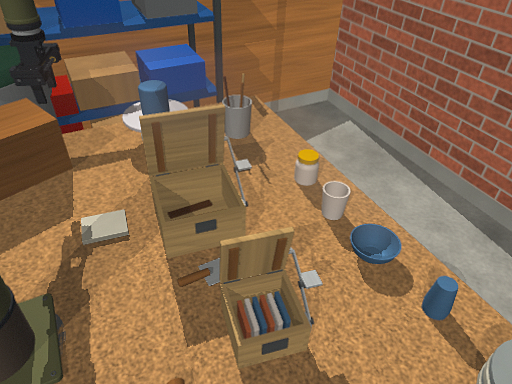

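The top view shows the large chest at about (195,235), with its lid edge running from (157,180) to (145,270) and its pad at (197,181). The small chest is on the right at about (330,225). The side view agrees.

```bash
cat > h.py <<'E'
import numpy as np,cv2
def pix2w(c,d,pts):
    K=np.array([[c['fx'],0,c['cx']],[0,c['fy'],c['cy']],[0,0,1.]]);X=np.linalg.inv(c['extrinsics'])
    out=[]
    for u,v in pts:
        z=np.median(d[v-1:v+2,u-1:u+2]);n=cv2.undistortPoints(np.array([[[u,v]]],float),K,c['D'])[0,0]
        out.append((X@[n[0]*z,n[1]*z,z,1])[:3])
    return np.array(out)
E
python3 - <<'E'
from h import *
from plant import optics,r
np.set_printoptions(precision=4,suppress=True)
c=optics.get_calibration('top');d=np.load('/tmp/topd.npy')
print(pix2w(c,d,[(197,181),(193,178),(201,178),(193,186),(201,186)]))
print('rim/front R,B',pix2w(c,d,[(236,205),(235,240),(232,272),(200,274),(165,272)]))
print('lid',pix2w(c,d,[(158,184),(155,205),(151,230),(147,255),(145,268)]))
p=pix2w(c,d,[(u,v) for v in range(165,290) for u in range(120,250)])
# lid: high pts
q=p[(p[:,2]>.27)];print(len(q),q.min(0),q.max(0))
pp=p[(p[:,2]>.115)&(p[:,2]<.128)&(p[:,0]<.66)];print('rim',len(pp),cv2.minAreaRect((pp[:,:2]*1000).astype(np.float32)))
k=p[(p[:,2]>.15)&(p[:,2]<.175)&(p[:,0]>.60)]
print('k',k.min(0),k.max(0),len(k))
rp=p[(p[:,2]>.105)&(p[:,2]<.115)];print('rim',len(rp),cv2.minAreaRect((rp[:,:2]*1000).astype(np.float32)))
E
```

```text
[[0.5954 0.1644 0.1636]
 [0.6032 0.1743 0.1633]
 [0.6025 0.1545 0.1646]
 [0.5829 0.1739 0.1646]
 [0.5825 0.1544 0.1648]]
rim/front R,B [[0.5451 0.0724 0.0962]
 [0.462  0.08   0.0006]
 [0.3743 0.0896 0.0001]
 [0.3718 0.1636 0.11  ]
 [0.3782 0.2512 0.1077]]
lid [[0.5602 0.228  0.2964]
 [0.5166 0.2342 0.292 ]
 [0.4642 0.2405 0.2953]
 [0.4136 0.2478 0.2945]
 [0.3875 0.2508 0.2964]]
708 [0.3796 0.227  0.2702] [0.5757 0.2612 0.2995]
rim 35 ((518.691650390625, 238.22836303710938), (108.53791046142578, 242.13316345214844), 46.75637435913086)
k [0.6    0.1477 0.1601] [0.6135 0.1819 0.1662] 69
rim 1258 ((472.3675537109375, 177.10928344726562), (193.72457885742188, 208.33766174316406), 83.10098266601562)
```

```bash
python3 -m creep '[{"grip":-1,"tz":-2,"spin":7},{"grip":-1,"tz":-2,"spin":7},{"grip":-1,"tz":-2,"spin":7},{"grip":-1,"tz":-2,"spin":7},{"grip":-1,"tz":-2,"spin":7},{"grip":-1,"tz":-2,"spin":7},{"grip":-1,"tz":-2,"spin":7},{"grip":-1,"tz":-2,"spin":7}]' 20
python3 -m creep '[{"grip":-1,"spin":7},{"grip":-1,"spin":7},{"grip":-1,"spin":7},{"grip":-1,"spin":1.4},{"grip":-1}]'
cat > st.py <<'E'
from h import *
from plant import r
from scipy.spatial.transform import Rotation as R
np.set_printoptions(precision=4,suppress=True)
def show():
    s=r.get_state();M=R.from_quat(s['eef_rot']).as_matrix();p=s['tool_pos']
    print('t',s['clock'],'p',p,'x',M[:,0],'y',M[:,1],'z',M[:,2],'F',s['contact_force'])
    return p,M
def to(T): # tool shift in cm to world target
    p,M=show();print('shift',M.T@(np.array(T)-p)*100)
E
python3 -c "
from st import *
to([.5935,.156,.20])"
```

```text
t 0.1 p [0.2046 0.59   0.238 ] x [-0.9448  0.3276 -0.0001] y [ 0.3276  0.9448 -0.0017] z [-0.0004 -0.0016 -1.    ] F [0.473  0.9314 0.8364]
shift [-50.9555 -28.2572   3.852 ]$[0]: bad value
$[0]: bad value
```

```bash
python3 -m creep '[{"grip":-1,"tx":0,"ty":0,"tz":-2,"spin":7},{"grip":-1,"tx":0,"ty":0,"tz":-2,"spin":7},{"grip":-1,"tx":0,"ty":0,"tz":-2,"spin":7},{"grip":-1,"tx":0,"ty":0,"tz":-2,"spin":7},{"grip":-1,"tx":0,"ty":0,"tz":-2,"spin":7},{"grip":-1,"tx":0,"ty":0,"tz":-2,"spin":7},{"grip":-1,"tx":0,"ty":0,"tz":-2,"spin":7},{"grip":-1,"tx":0,"ty":0,"tz":-2,"spin":7}]' 20
```

```text
clock: 0.77
tool_pos: [0.2045, 0.5901, 0.3993]
eef_rot: [0.612, 0.791, -0.001, 0.0]
contact_force: [-0.1, 0.2, 0.8]
opening: 0.419
finger_force: 0.0
```

All keys are required. I'll continue.

```bash
python3 -m creep '[{"grip":-1,"tx":0,"ty":0,"tz":0,"spin":7},{"grip":-1,"tx":0,"ty":0,"tz":0,"spin":7},{"grip":-1,"tx":0,"ty":0,"tz":0,"spin":7},{"grip":-1,"tx":0,"ty":0,"tz":0,"spin":1.4},{"grip":-1,"tx":0,"ty":0,"tz":0,"spin":0}]'
python3 -c "
from st import *
to([.5935,.156,.20])"
```

```text
clock: 1.18
tool_pos: [0.2045, 0.5903, 0.3983]
eef_rot: [0.751, 0.66, -0.0, 0.0]
contact_force: [1.0, -0.2, -0.7]
opening: 0.041
finger_force: 0.0
t 1.1833 p [0.2045 0.5903 0.3983] x [ 0.1291  0.9916 -0.001 ] y [ 0.9916 -0.1291  0.0001] z [-0.0001 -0.001  -1.    ] F [ 0.9602 -0.2182 -0.6868]
shift [-38.0267  44.1774  19.8699]
```

```bash
python3 -m creep '[{"grip":-1,"tx":-2,"ty":2.5,"tz":0,"spin":0},{"grip":-1,"tx":-2.4,"ty":2.8,"tz":0,"spin":0},{"grip":-1,"tx":-2.4,"ty":2.8,"tz":0,"spin":0},{"grip":-1,"tx":-2.4,"ty":2.8,"tz":0,"spin":0},{"grip":-1,"tx":-2.4,"ty":2.8,"tz":0,"spin":0},{"grip":-1,"tx":-2.4,"ty":2.8,"tz":0,"spin":0},{"grip":-1,"tx":-2.4,"ty":2.8,"tz":0,"spin":0},{"grip":-1,"tx":-2.4,"ty":2.8,"tz":0,"spin":0}]'
python3 -m creep '[{"grip":-1,"tx":-2.4,"ty":2.8,"tz":0,"spin":0},{"grip":-1,"tx":-2.4,"ty":2.8,"tz":0,"spin":0},{"grip":-1,"tx":-2.4,"ty":2.8,"tz":0,"spin":0},{"grip":-1,"tx":-2.4,"ty":2.8,"tz":0,"spin":0},{"grip":-1,"tx":-2.4,"ty":2.8,"tz":0,"spin":0},{"grip":-1,"tx":-2.4,"ty":2.8,"tz":0,"spin":0},{"grip":-1,"tx":-2.4,"ty":2.8,"tz":0,"spin":0},{"grip":-1,"tx":0,"ty":0,"tz":0,"spin":0}]'
python3 - <<'E'
from st import *
from plant import optics
to([.5935,.156,.20])
p,d=optics.snapshot('wrist');c=optics.get_calibration('wrist');cv2.imwrite('pics/w1.png',p[:,:,::-1]);np.save('/tmp/w1.npy',d)
import pickle;pickle.dump(c,open('/tmp/w1c','wb'))
E
```

```text
clock: 1.85
tool_pos: [0.4, 0.3736, 0.3987]
eef_rot: [0.751, 0.661, -0.0, -0.0]
contact_force: [1.1, 1.0, -0.5]
opening: 0.01
finger_force: 0.0
clock: 2.52
tool_pos: [0.576, 0.1738, 0.3984]
eef_rot: [0.755, 0.656, -0.001, 0.003]
contact_force: [-0.1, -0.9, 0.4]
opening: 0.005
finger_force: 0.0
t 2.5167 p [0.576  0.1738 0.3984] x [ 0.1402  0.9901 -0.0059] y [ 0.9901 -0.1401  0.004 ] z [ 0.0032 -0.0064 -1.    ] F [-0.0885 -0.9045  0.4143]
shift [-1.3979  1.8996 19.8565]
```

View pics/w1.png

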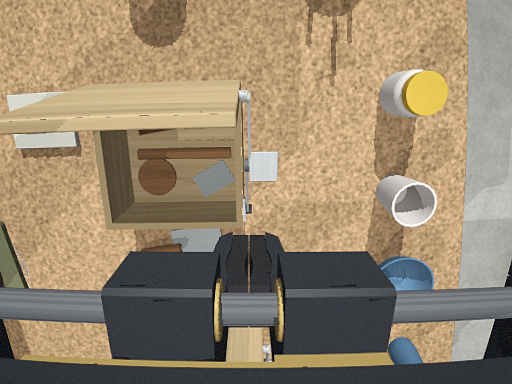

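The wrist view shows the pad at about (264,166), the lid's end at (240,105), the upper stay joint at (244,97), and the fingers at (248,260). The body is wide along tool y, as assumed.

```bash
python3 - <<'E'
from st import *
import pickle
c=pickle.load(open('/tmp/w1c','rb'));d=np.load('/tmp/w1.npy')
P=pix2w(c,d,[(264,166),(252,154),(276,154),(252,179),(276,179),(244,97),(248,200)])
print(P)
to([*P[0][:2],.2])
E
```

```text
[[0.5903 0.1726 0.1638]
 [0.5781 0.1887 0.1637]
 [0.606  0.1849 0.164 ]
 [0.5741 0.1588 0.1639]
 [0.6026 0.1548 0.1635]
 [0.5783 0.2537 0.2009]
 [0.5637 0.1193 0.118 ]]
t 2.5667 p [0.5738 0.1779 0.3983] x [ 0.1364  0.9906 -0.0028] y [ 0.9906 -0.1364  0.0012] z [ 0.0008 -0.0029 -1.    ] F [-0.238   0.0025 -0.2989]
shift [-0.2515  1.6871 19.8302]
```

```bash
python3 -m creep '[{"grip":-1,"tx":-0.7,"ty":1.4,"tz":2,"spin":0},{"grip":-1,"tx":-0.7,"ty":1.4,"tz":2,"spin":0},{"grip":-1,"tx":0,"ty":0,"tz":3,"spin":0},{"grip":-1,"tx":0,"ty":0,"tz":3,"spin":0},{"grip":-1,"tx":0,"ty":0,"tz":3,"spin":0},{"grip":-1,"tx":0,"ty":0,"tz":3,"spin":0},{"grip":-1,"tx":0,"ty":0,"tz":2,"spin":0},{"grip":-1,"tx":0,"ty":0,"tz":2,"spin":0}]'
python3 -m creep '[{"grip":-1,"tx":0,"ty":0,"tz":0,"spin":0},{"grip":-1,"tx":0,"ty":0,"tz":0,"spin":0}]'
python3 - <<'E'
from st import *
from plant import optics
to([.599,.160,.164])
p,d=optics.snapshot('side');cv2.imwrite('pics/s1.png',cv2.resize(p[90:230,110:310,::-1],(800,560)))
E
```

```text
clock: 3.23
tool_pos: [0.5959, 0.1672, 0.1969]
eef_rot: [0.75, 0.661, -0.001, -0.001]
contact_force: [-0.0, 0.6, -0.1]
opening: 0.006
finger_force: 0.0
clock: 3.4
tool_pos: [0.5963, 0.1667, 0.1981]
eef_rot: [0.751, 0.66, -0.001, -0.001]
contact_force: [-0.1, -0.2, -0.0]
opening: 0.005
finger_force: 0.0
t 3.4 p [0.5963 0.1667 0.1981] x [0.1281 0.9918 0.0001] y [ 0.9918 -0.1281 -0.0027] z [-0.0026  0.0004 -1.    ] F [-0.0841 -0.2006 -0.028 ]
shift [-0.6255  0.3596  3.408 ]
```

View pics/s1.png

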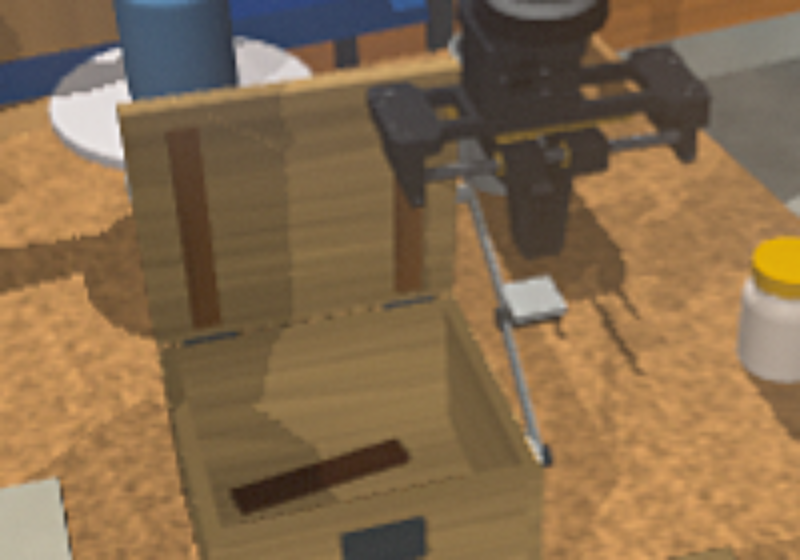

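The fingertip (540,250) is above the pad (535,300). The gripper body clears the lid's inner face. Next: line up, touch the pad, and press.

```bash
python3 -m creep '[{"grip":-1,"tx":-0.6,"ty":0.4,"tz":1,"spin":0},{"grip":-1,"tx":0,"ty":0,"tz":1,"spin":0},{"grip":-1,"tx":0,"ty":0,"tz":0.8,"spin":0},{"grip":-1,"tx":0,"ty":0,"tz":0.5,"spin":0},{"grip":-1,"tx":0,"ty":0,"tz":0.3,"spin":0},{"grip":-1,"tx":0,"ty":0,"tz":0.2,"spin":0},{"grip":-1,"tx":0,"ty":0,"tz":0.2,"spin":0},{"grip":-1,"tx":0,"ty":0,"tz":0,"spin":0}]'
python3 -m creep '[{"grip":-1,"tx":0,"ty":0,"tz":0.3,"spin":0},{"grip":-1,"tx":0.1,"ty":0,"tz":0.3,"spin":0},{"grip":-1,"tx":0.1,"ty":0,"tz":0.3,"spin":0},{"grip":-1,"tx":0.1,"ty":0,"tz":0.3,"spin":0},{"grip":-1,"tx":0,"ty":0,"tz":0,"spin":0}]'
```

```text
clock: 4.12
tool_pos: [0.6011, 0.1632, 0.1596]
eef_rot: [0.751, 0.66, 0.003, -0.002]
contact_force: [-0.9, 5.4, 5.8]
opening: 0.0
finger_force: 2.8
clock: 4.53
tool_pos: [0.6022, 0.1714, 0.1488]
eef_rot: [0.75, 0.661, 0.006, -0.003]
contact_force: [-1.4, 11.2, 11.2]
opening: 0.006
finger_force: 6.5
```

```bash
python3 -m creep '[{"grip":-1,"tx":0.3,"ty":0,"tz":0.3,"spin":0},{"grip":-1,"tx":0.2,"ty":0,"tz":0.3,"spin":0},{"grip":-1,"tx":0.2,"ty":0,"tz":0.3,"spin":0},{"grip":-1,"tx":0.2,"ty":0,"tz":0.3,"spin":0},{"grip":-1,"tx":0,"ty":0,"tz":0,"spin":0}]'
python3 - <<'E'
from st import *
from plant import optics
show()
p,d=optics.snapshot('side');cv2.imwrite('pics/s2.png',cv2.resize(p[90:230,110:310,::-1],(800,560)))
E
```

```text
clock: 4.95
tool_pos: [0.6031, 0.1755, 0.1413]
eef_rot: [0.751, 0.66, 0.004, -0.002]
contact_force: [-13.6, 1.0, 41.7]
opening: 0.003
finger_force: 23.4
t 4.95 p [0.6031 0.1755 0.1413] x [0.128  0.9917 0.0087] y [ 0.9918 -0.1281  0.003 ] z [ 0.0041  0.0082 -1.    ] F [-13.5831   0.9509  41.7001]
```

View pics/s2.png

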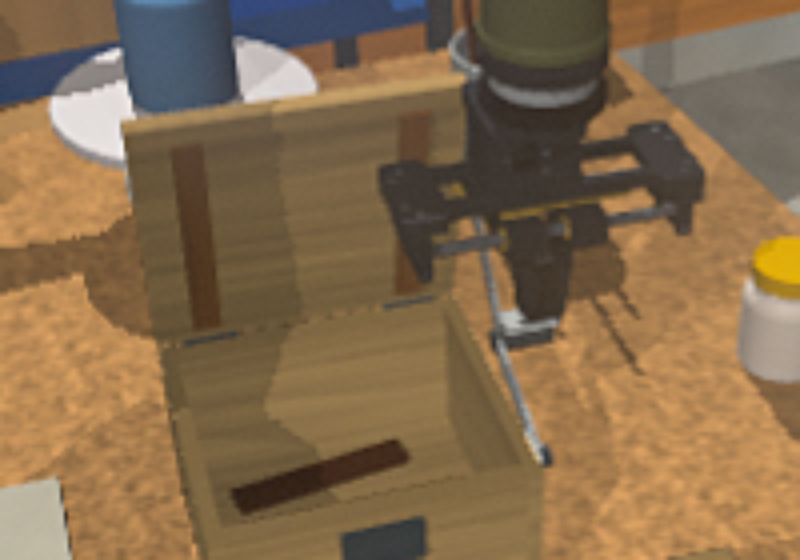

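The knee is visibly bent, with the pad at (525,325), but the force has jumped to 42 N. I'll back off now.

```bash
python3 -m creep '[{"grip":-1,"tx":0,"ty":0,"tz":-0.8,"spin":0},{"grip":-1,"tx":-0.5,"ty":0,"tz":-1,"spin":0},{"grip":-1,"tx":-0.5,"ty":0,"tz":-2,"spin":0},{"grip":-1,"tx":0,"ty":0,"tz":-3,"spin":0},{"grip":-1,"tx":0,"ty":0,"tz":-3,"spin":0},{"grip":-1,"tx":0,"ty":0,"tz":-3,"spin":0},{"grip":-1,"tx":0,"ty":0,"tz":-3,"spin":0},{"grip":-1,"tx":0,"ty":0,"tz":-3,"spin":0}]'
python3 -m creep '[{"grip":-1,"tx":0,"ty":0,"tz":-2,"spin":0},{"grip":-1,"tx":0,"ty":0,"tz":0,"spin":0},{"grip":-1,"tx":0,"ty":0,"tz":0,"spin":0}]'
python3 - <<'E'
from st import *
from plant import optics
import pickle
show()
c=optics.get_calibration('wrist');p,d=optics.snapshot('wrist');cv2.imwrite('pics/w2.png',cv2.resize(p[60:240,80:320,::-1],(800,600)));np.save('/tmp/w2.npy',d);pickle.dump(c,open('/tmp/w2c','wb'))
E
```

```text
clock: 5.67
tool_pos: [0.6006, 0.1601, 0.3239]
eef_rot: [0.752, 0.659, -0.001, 0.0]
contact_force: [0.6, 0.1, -0.2]
opening: 0.009
finger_force: 0.0
clock: 5.92
tool_pos: [0.6013, 0.1604, 0.3433]
eef_rot: [0.752, 0.659, 0.001, 0.0]
contact_force: [-0.7, 0.4, -0.3]
opening: 0.002
finger_force: 0.0
t 5.9167 p [0.6013 0.1604 0.3433] x [0.1315 0.9913 0.0004] y [ 0.9913 -0.1315  0.0016] z [ 0.0017  0.0002 -1.    ] F [-0.6843  0.431  -0.3319]
```

View pics/w2.png

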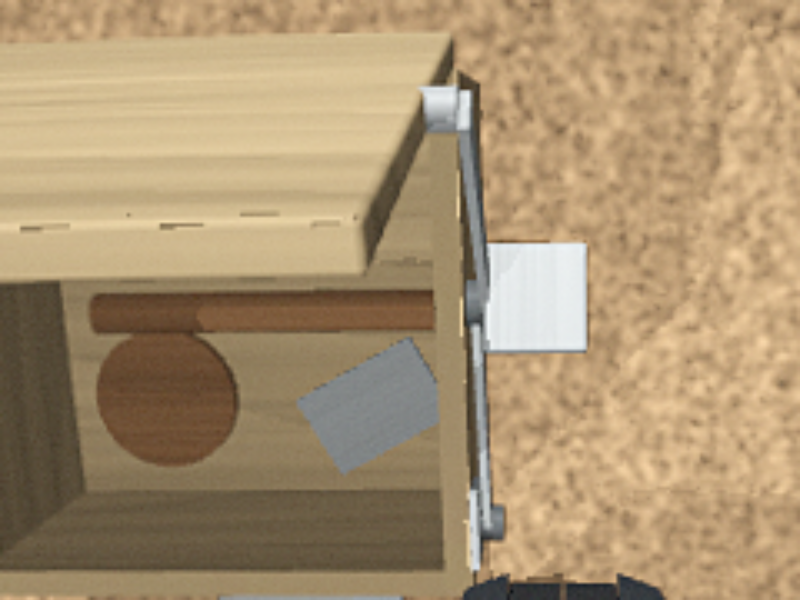

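The pad is at (241,149) in full-frame pixels. The stay is kinked at the knee (222,150). The lid is leaning a bit further over.

```bash
python3 - <<'E'
from st import *
import pickle
c=pickle.load(open('/tmp/w2c','rb'));d=np.load('/tmp/w2.npy')
P=pix2w(c,d,[(241,149),(241,137),(241,162),(212,90),(222,150),(228,217),(186,132),(120,134),(214,73),(150,73)])
x=np.array([.9914,-.131]);y=np.array([.131,.9914]);C=np.array([.469,.179])
for n,p in zip('pad padHinge padFree upP knee lowP lidedgeR lidedgeL lidback lidback2'.split(),P): print(n,p,(p[:2]-C)@x*1e3,(p[:2]-C)@y*1e3)
# rim outer corners for chest frame
print(pix2w(c,d,[(218,228),(150,233),(216,110)]))
E
```

```text
pad [0.595  0.1835 0.1375] 124.33644727237632 20.925523857472797
padHinge [0.5966 0.1958 0.1333] 124.31949246944583 33.38222287650379
padFree [0.5932 0.1701 0.1416] 124.34461480410137 7.4472970181384
upP [0.5799 0.2456 0.199 ] 101.24365396425763 80.51174832024229
knee [0.574  0.1845 0.1329] 103.39712687173562 19.205248980903576
lowP [0.5657 0.0962 0.1037] 106.67137022634063 -69.40736282112337
lidedgeR [0.5708 0.2197 0.2953] 95.59251370419015 53.64223544213879
lidedgeL [0.5313 0.2241 0.2954] 55.86866262100824 52.857410549602996
lidback [0.5775 0.2656 0.1291] 96.25283636115702 100.06388072608378
lidback2 [0.5113 0.2749 0.1325] 29.408300699541126 100.65821933649953
[[0.5517 0.0854 0.1094]
 [0.4651 0.0899 0.1098]
 [0.5718 0.2274 0.1095]]
```

The stay is clearly broken: the knee is about 0.5 rad and the pad is about 26 mm down. Next I move behind the lid.

```bash
python3 -m creep '[{"grip":-1,"tx":0,"ty":-1.4,"tz":-1,"spin":0},{"grip":-1,"tx":1.5,"ty":-2,"tz":-1,"spin":0},{"grip":-1,"tx":1.8,"ty":-2,"tz":0,"spin":0},{"grip":-1,"tx":1.8,"ty":-2,"tz":0,"spin":0},{"grip":-1,"tx":1.8,"ty":-2,"tz":0,"spin":0},{"grip":-1,"tx":1.8,"ty":-2,"tz":0,"spin":0},{"grip":-1,"tx":1.6,"ty":-2,"tz":0,"spin":0},{"grip":-1,"tx":0,"ty":0,"tz":0,"spin":0}]'
python3 -m creep '[{"grip":-1,"tx":0,"ty":0,"tz":0,"spin":0},{"grip":-1,"tx":0,"ty":0,"tz":1,"spin":0},{"grip":-1,"tx":0,"ty":0,"tz":2,"spin":0},{"grip":-1,"tx":0,"ty":0,"tz":2,"spin":0},{"grip":-1,"tx":0,"ty":0,"tz":2,"spin":0},{"grip":-1,"tx":0,"ty":0,"tz":2,"spin":0},{"grip":-1,"tx":0,"ty":0,"tz":0,"spin":0},{"grip":-1,"tx":0,"ty":0,"tz":0,"spin":0}]'
cat >> st.py <<'E'
def loc():
    p,M=show();x=np.array([.9914,-.131]);y=np.array([.131,.9914]);C=np.array([.469,.179])
    l=np.array([(p[:2]-C)@x,(p[:2]-C)@y,p[2]])*1e3;print('local mm',l);return l
E
python3 - <<'E'
from st import *
loc()
Rr,w=165,9;o=None
for f in range(76,-1,-6):
    a=np.radians(f);q=np.array([95-Rr*np.cos(a)+12*np.sin(a)+w,110+Rr*np.sin(a)+12*np.cos(a)])
    print(f,q,'' if o is None else (q-o)/10);o=q
E
```

```text
clock: 6.63
tool_pos: [0.4764, 0.2855, 0.3604]
eef_rot: [0.749, 0.663, -0.002, -0.003]
contact_force: [-0.2, 0.1, -0.7]
opening: 0.003
finger_force: 0.0
clock: 7.3
tool_pos: [0.4816, 0.2788, 0.2716]
eef_rot: [0.753, 0.658, -0.002, 0.0]
contact_force: [0.4, -0.1, 0.2]
opening: 0.007
finger_force: 0.0
t 7.3 p [0.4816 0.2788 0.2716] x [ 0.1331  0.9911 -0.003 ] y [ 0.9911 -0.1331 -0.002 ] z [-0.0024 -0.0028 -1.    ] F [ 0.3854 -0.0793  0.1726]
local mm [ -0.5378 100.5749 271.5544]
76 [ 75.7264 273.0019] 
70 [ 58.843  269.1535] [-1.6883 -0.3848]
64 [ 42.4543 263.5615] [-1.6389 -0.5592]
58 [ 26.7399 256.287 ] [-1.5714 -0.7275]
52 [ 11.872  247.4097] [-1.4868 -0.8877]
46 [ -1.9866 237.027 ] [-1.3859 -1.0383]
40 [-14.6839 225.2525] [-1.2697 -1.1774]
34 [-26.0809 212.2153] [-1.1397 -1.3037]
28 [-36.0527 198.0582] [-0.9972 -1.4157]
22 [-44.4901 182.9363] [-0.8437 -1.5122]
16 [-51.3005 167.0153] [-0.681  -1.5921]
10 [-56.4095 150.4696] [-0.5109 -1.6546]
4 [-59.761  133.4806] [-0.3351 -1.6989]
```

```bash
python3 -m creep '[{"grip":-1,"tx":-0.8,"ty":0,"tz":0,"spin":0},{"grip":-1,"tx":-0.8,"ty":0,"tz":0,"spin":0},{"grip":-1,"tx":-0.5,"ty":0,"tz":0,"spin":0},{"grip":-1,"tx":-0.5,"ty":0,"tz":0,"spin":0},{"grip":-1,"tx":-0.5,"ty":0,"tz":0.1,"spin":0},{"grip":-1,"tx":-0.6,"ty":0,"tz":0.1,"spin":0},{"grip":-1,"tx":-0.6,"ty":0,"tz":0.2,"spin":0},{"grip":-1,"tx":0,"ty":0,"tz":0,"spin":0}]'
python3 -c "
from st import *
loc()"
```

```text
clock: 7.97
tool_pos: [0.4763, 0.2369, 0.269]
eef_rot: [0.752, 0.659, 0.0, 0.0]
contact_force: [1.6, 1.0, 2.9]
opening: 0.004
finger_force: 1.0
t 7.9667 p [0.4763 0.2369 0.269 ] x [0.1321 0.9912 0.0002] y [ 0.9912 -0.1321  0.0011] z [ 0.0011  0.     -1.    ] F [1.5688 1.0037 2.8623]
local mm [ -0.3195  58.3374 268.9901]
```

```bash
python3 -m creep '[{"grip":-1,"tx":-0.8,"ty":0,"tz":0.25,"spin":0},{"grip":-1,"tx":-0.8,"ty":0,"tz":0.3,"spin":0},{"grip":-1,"tx":-0.8,"ty":0,"tz":0.35,"spin":0},{"grip":-1,"tx":-0.8,"ty":0,"tz":0.38,"spin":0},{"grip":-1,"tx":-0.75,"ty":0,"tz":0.43,"spin":0},{"grip":-1,"tx":-0.75,"ty":0,"tz":0.46,"spin":0},{"grip":-1,"tx":0,"ty":0,"tz":0,"spin":0}]'
python3 -c "
from st import *
loc()"
```

```text
clock: 8.55
tool_pos: [0.4685, 0.1885, 0.2457]
eef_rot: [0.753, 0.658, -0.002, -0.0]
contact_force: [-0.3, -0.1, 0.3]
opening: 0.004
finger_force: 0.1
t 8.55 p [0.4685 0.1885 0.2457] x [ 0.1337  0.991  -0.0032] y [ 0.991  -0.1337 -0.0031] z [-0.0035 -0.0027 -1.    ] F [-0.2516 -0.1318  0.259 ]
local mm [ -1.7826   9.3382 245.7373]
```

```bash
python3 -m creep '[{"grip":-1,"tx":-0.65,"ty":0,"tz":0.5,"spin":0},{"grip":-1,"tx":-0.65,"ty":0,"tz":0.53,"spin":0},{"grip":-1,"tx":-0.65,"ty":0,"tz":0.57,"spin":0},{"grip":-1,"tx":-0.6,"ty":0,"tz":0.6,"spin":0},{"grip":-1,"tx":-0.6,"ty":0,"tz":0.65,"spin":0},{"grip":-1,"tx":-0.55,"ty":0,"tz":0.65,"spin":0},{"grip":-1,"tx":0,"ty":0,"tz":0,"spin":0}]'
python3 - <<'E'
from st import *
from plant import optics
loc()
p,d=optics.snapshot('side');cv2.imwrite('pics/s3.png',cv2.resize(p[90:270,90:330,::-1],(800,600)))
E
```

```text
clock: 9.13
tool_pos: [0.4637, 0.1527, 0.2105]
eef_rot: [0.753, 0.659, -0.002, -0.0]
contact_force: [-0.6, -0.1, -0.0]
opening: 0.006
finger_force: 0.0
t 9.1333 p [0.4637 0.1527 0.2105] x [ 0.1327  0.9911 -0.0024] y [ 0.9911 -0.1327 -0.0028] z [-0.0031 -0.002  -1.    ] F [-0.598  -0.0597 -0.0116]
local mm [ -1.7843 -26.743  210.5297]
```

View pics/s3.png

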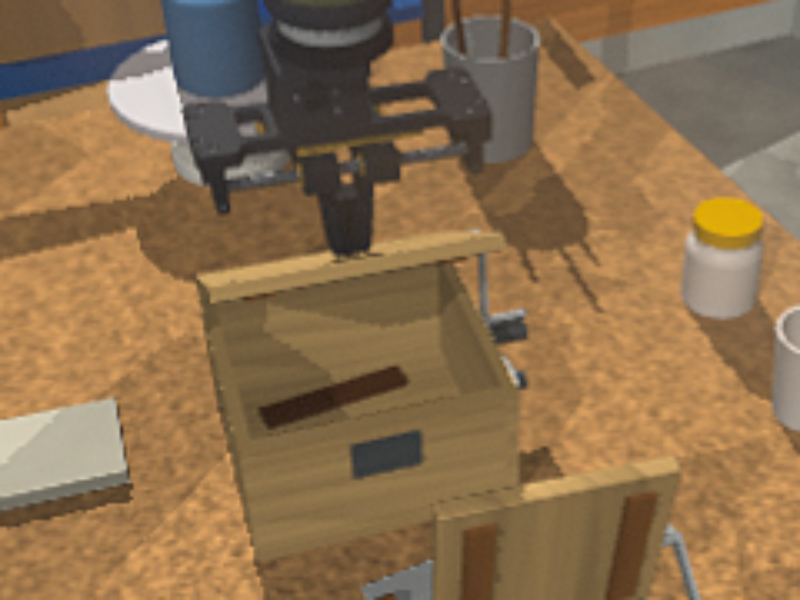

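The lid is being lowered evenly and is about 34° from shut. The stay is folding outside the end wall at (505,330).

```bash
python3 -m creep '[{"grip":-1,"tx":-0.5,"ty":0,"tz":0.68,"spin":0},{"grip":-1,"tx":-0.5,"ty":0,"tz":0.7,"spin":0},{"grip":-1,"tx":-0.43,"ty":0,"tz":0.75,"spin":0},{"grip":-1,"tx":-0.42,"ty":0,"tz":0.75,"spin":0},{"grip":-1,"tx":-0.35,"ty":0,"tz":0.8,"spin":0},{"grip":-1,"tx":-0.33,"ty":0,"tz":0.8,"spin":0},{"grip":-1,"tx":0,"ty":0,"tz":0,"spin":0}]'
python3 -m creep '[{"grip":-1,"tx":-0.27,"ty":0,"tz":0.7,"spin":0},{"grip":-1,"tx":-0.25,"ty":0,"tz":0.7,"spin":0},{"grip":-1,"tx":-0.2,"ty":0,"tz":0.6,"spin":0},{"grip":-1,"tx":-0.15,"ty":0,"tz":0.6,"spin":0},{"grip":-1,"tx":-0.1,"ty":0,"tz":0.5,"spin":0},{"grip":-1,"tx":-0.1,"ty":0,"tz":0.5,"spin":0},{"grip":-1,"tx":0,"ty":0,"tz":0,"spin":0}]'
python3 -c "
from st import *
loc()"
```

```text
clock: 9.77
tool_pos: [0.4603, 0.1282, 0.1655]
eef_rot: [0.752, 0.659, -0.002, -0.001]
contact_force: [-0.5, -0.4, -0.2]
opening: 0.004
finger_force: 0.0
clock: 10.35
tool_pos: [0.4596, 0.1186, 0.1303]
eef_rot: [0.752, 0.659, -0.001, -0.0]
contact_force: [-0.4, -1.1, -0.4]
opening: 0.004
finger_force: 0.0
t 10.35 p [0.4596 0.1186 0.1303] x [ 0.1312  0.9914 -0.0008] y [ 0.9914 -0.1312 -0.0015] z [-0.0016 -0.0006 -1.    ] F [-0.3881 -1.1438 -0.3969]
local mm [ -1.3634 -61.0988 130.2642]
```

Now the last 8 mm, slowly, until firm contact on the rim.

```bash
python3 -m creep '[{"grip":-1,"tx":0,"ty":0,"tz":0.3,"spin":0},{"grip":-1,"tx":0,"ty":0,"tz":0.3,"spin":0},{"grip":-1,"tx":0,"ty":0,"tz":0.2,"spin":0},{"grip":-1,"tx":0,"ty":0,"tz":0.15,"spin":0},{"grip":-1,"tx":0,"ty":0,"tz":0.1,"spin":0},{"grip":-1,"tx":0,"ty":0,"tz":0,"spin":0},{"grip":-1,"tx":0,"ty":0,"tz":0,"spin":0}]'
```

```text
clock: 10.93
tool_pos: [0.4603, 0.1191, 0.1223]
eef_rot: [0.752, 0.659, 0.001, 0.0]
contact_force: [-3.5, -0.3, 18.5]
opening: 0.005
finger_force: 9.6
```

```bash
python3 -m creep '[{"grip":-1,"tx":0,"ty":0,"tz":-0.5,"spin":0},{"grip":-1,"tx":0,"ty":0,"tz":-1,"spin":0},{"grip":-1,"tx":0,"ty":0,"tz":-2,"spin":0},{"grip":-1,"tx":0,"ty":0,"tz":-3,"spin":0},{"grip":-1,"tx":1,"ty":0,"tz":-3,"spin":0},{"grip":-1,"tx":3,"ty":0,"tz":-2,"spin":0},{"grip":-1,"tx":3,"ty":0,"tz":0,"spin":0},{"grip":-1,"tx":3,"ty":0,"tz":0,"spin":0}]'
python3 -m creep '[{"grip":-1,"tx":3,"ty":0,"tz":0,"spin":0},{"grip":-1,"tx":3,"ty":0,"tz":0,"spin":0},{"grip":-1,"tx":3,"ty":0,"tz":0,"spin":0},{"grip":-1,"tx":3,"ty":0,"tz":0,"spin":0},{"grip":-1,"tx":0,"ty":0,"tz":0,"spin":0},{"grip":-1,"tx":0,"ty":0,"tz":0,"spin":0}]'
python3 - <<'E'
from st import *
from plant import optics
show()
p,d=optics.snapshot('side');cv2.imwrite('pics/s4.png',p[:,:,::-1])
c=optics.get_calibration('top');p,d=optics.snapshot('top');P=pix2w(c,d,[(u,v) for v in range(190,285,4) for u in range(140,245,4)])
q=P[(P[:,2]>.105)&(P[:,2]<.15)];A=np.c_[q[:,:2],np.ones(len(q))];print(len(q),'z range',q.min(0),q.max(0),'plane',np.linalg.lstsq(A,q[:,2],rcond=None)[0])
E
```

```text
clock: 11.6
tool_pos: [0.4743, 0.2196, 0.2375]
eef_rot: [0.752, 0.659, 0.002, 0.0]
contact_force: [-0.6, 0.0, -0.6]
opening: 0.009
finger_force: 0.0
clock: 12.1
tool_pos: [0.4882, 0.3391, 0.2352]
eef_rot: [0.751, 0.661, -0.0, -0.0]
contact_force: [0.3, -1.2, -0.6]
opening: 0.005
finger_force: 0.0
t 12.1 p [0.4882 0.3391 0.2352] x [0.1272 0.9919 0.0004] y [ 0.9919 -0.1272 -0.0005] z [-0.0005  0.0005 -1.    ] F [ 0.323  -1.2163 -0.6267]
392 z range [0.3609 0.0718 0.1084] [0.5733 0.2835 0.1236] plane [ 0.0005 -0.0008  0.1213]
```

View pics/s4.png

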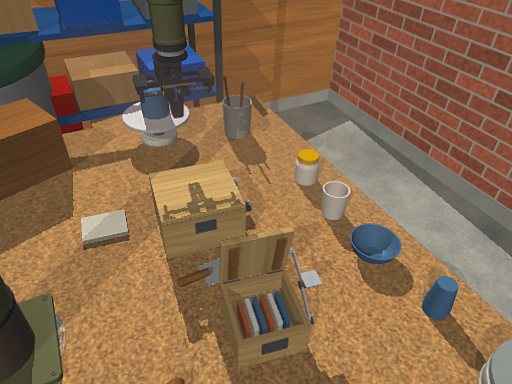

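The lid is flat and shut (plane level, outer face at about 121–122 mm). The small chest is still open and the arm is clear.

```bash
python3 -c "
from plant import workorder
print(workorder.finish_job())"
```

```text
the job is handed in; nothing more can be done
None
```

The larger chest's stay was broken first and its lid then lowered until fully shut; the smaller chest is still open, and I handed the job in at about 12 s. One risk: while pressing the stay, the tool force briefly reached about 42 N, and I couldn't tell how much of that was the gripper's body, which has a 40 N limit.

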